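# Post a milled plate through the parts-chute flap

## Task

Without gripping or lifting anything, press the red push plate right down so that the chute's orange flap swings wide open, then push the aluminium plate along the lane with your fingertips so that it slides under the flap and down into the tray. The flap falls slowly: the aluminium plate must never touch it, and your hand must be drawn well back from the mouth before it has swung shut. Leave the other things on the bench alone, and finish when the flap has fully closed by its own weight.

Things in the scene. Friction and masses are not known exactly. Their poses are not given: they have to be found in the camera images.
- chute: Parts chute fixed to the bench. Origin on the bench under the flap's hinge line; x along the lane to the tray, y left, z up. Black level deck, top 70 mm up, x = -220 to 10 mm. Two rails on it 76 mm apart inside, 12 thick, 15 high. Hinge rod 10 mm thick along y at x = 0, 130 mm up, held by two cheeks (142 high, 24 long in x, outer faces y = +-50 mm).
- deck_end (a point): Middle of the edge where the deck ends, chute x = 10 mm, 70 mm up. From it a slippery white slope falls to the white tray floor (x = 130 to 272 mm, 10 mm up); side walls 89 mm apart inside, 72 mm high, end wall at 272 mm; open above. Once its middle is past this edge the aluminium plate tips and slides down by itself.
- flap (a joint): Orange gravity flap's angle, rad: 0 shut (hanging upright), 1.3 open stop, bottom swung in over the slope. Panel 70 wide, 4 thick, reaching 57 mm below the rod's axis. Brass weight on the rod at chute y = -63 to -85 mm. Damped: resists about 10 N at 50 mm/s. From 1.3 it falls to 0.8 (lowest that clears the aluminium plate) in about 7 s, shuts in about 16 s.
- plate_mid (a point): Middle of the red push plate's width, 50 mm from the hinge axis. Plate: chute y = 60 to 100 mm, 3 thick, reaching 87 mm from the axis, fixed to the flap's rod. Flap shut: it points to chute -x and 0.6 rad up; at joint value q its slope is 0.6 - q. Press straight down about 45 mm before the hinge line; at the stop it slopes 0.7 rad down.
- mouth (a point): Middle of the chute's mouth, on the hinge line's vertical, 20 mm above the deck. The hand is well back when it is more than about 100 mm from this point.
- part_center (a point): Centre of the finished aluminium plate, 80 mm long (its own x) by 50 mm wide by 16 mm thick, about 0.17 kg, with a dark pocket and four holes drawn on its top. It lies flat on the deck between the rails, its long side roughly along the lane, before the flap.
- collet_nut_at (a point): Steel collet nut, 42 mm across, 24 mm high, standing on the bench; the point is on its axis, 12 mm up. Leave alone.
- oil_at (a point): Small white plastic oil bottle with a red cap, 48 mm across, 110 mm high; the point is on its axis, 12 mm up. Leave alone.
- stock_at (a point): Brass round bar end, 38 mm across, 60 mm high, standing upright; the point is on its axis, 12 mm up. Leave alone.

How it is judged (in metres and radians):
On the way, in this order (a step that is already met when the one before it is completed fails the run):
1. the flap is pressed wide open (over 1.1 rad) with the aluminium plate still before it (value of joint flap above 1.1 rad and x of part_center in the frame of chute below -0.035 m), for 0.1 s.
2. the plate is through and the hand over 80 mm from the mouth while the flap is still over 0.15 rad open (value of joint flap above 0.15 rad and x of part_center in the frame of chute above 0.07 m and distance between the grasp point and mouth above 0.08 m), for 0.1 s.
At the end, for the whole second after the job is handed in: The aluminium plate lies at rest (under 20 mm/s) inside the tray or on the foot of the slope, its centre more than 70 mm beyond the hinge line, between the tray's walls and below deck level; the flap is shut to within 0.05 rad (x of part_center in the frame of chute between 0.07 and 0.27 m and y of part_center in the frame of chute between -0.045 and 0.045 m and z of part_center in the frame of chute below 0.065 m and linear speed of part below 0.02 m/s and value of joint flap below 0.05 rad); the robot touches nothing.
It fails at once if the aluminium plate touches the flap (over 0.3 N) (contact force between part and flap above 0.3 N).
It fails at once if the aluminium plate is lifted (its centre over 20 mm above where it slides on the deck) (z of part_center in the frame of chute above 0.098 m).
It fails at once if the collet nut is moved over 15 mm (distance of collet_nut_at from where it was at the start of the episode above 0.015 m).
It fails at once if the oil bottle is moved over 15 mm (distance of oil_at from where it was at the start of the episode above 0.015 m).
It fails at once if the brass bar end is moved over 15 mm (distance of stock_at from where it was at the start of the episode above 0.015 m).
It also fails if it takes over 58 s, if anything falls off the work surface, if the arm or the gripper's body presses on something with over 40 N, if the wrist force passes 120 N, or if a joint passes its speed limit or range.

## Robot

A 7-joint arm with a two-finger parallel gripper is mounted at the origin on the work surface. World frame = base frame: x ahead of the robot, y to its left, z up, the work surface at z = 0. Lengths are in mm, angles in rad, forces in N, time in s.
With the tool pointing down it reaches from about 425 to 1025 mm from the base axis. Payload 3.6 kg.
Tool frame: the origin (TCP) lies at the very end of the fingers, on their centre line; the grasp point (between the pads) lies 19 mm behind it (r.hold_point_z is the distance from the TCP to the grasp point, in mm); x points along the fingers, y is the direction in which the jaws open and shut, and the axes are right-handed (so a half turn about x gives the same grasp; the last joint's range is limited). The gripper opens to 85 mm and grips with 20 to 120 N. Pads are 22 mm wide; open, the fingers measure 114 mm over their backs; the gripper's body (76 mm by 85 mm) begins 54 mm behind the grasp point. The pads swing forward as they close: fully open they stand 13 mm farther back than shut.
Start: joints at [1.236, 0.591, 0.048, 1.609, -0.033, 0.943, -0.034], TCP at [172.899, -704.085, 231.302] pointing down, gripper open.
Joint ranges: [-2.69, 2.69], [-0.47, 2.24], [-1.27, 1.36], [0.19, 2.51], [-1.53, 4.68], [0.08, 2.07], [-3.09, 3.09]. Speed limits (rad/s): [2.57, 2.57, 3.14, 3.14, 3.14, 3.14, 3.14].

## Interface

Orientations are given as a unit quaternion [x, y, z, w].
In Python, from bench import r, vision, job, nets gives the robot as it stands. The module is installed in compiled form; this text tells all that it offers.
- The arm moves only by the tool arm_command, never from a script. Its argument "plan" is one flat list of numbers, 7 for each row, row after row: the shift along the tool's x, y, z in units of 25 mm (1.0 is 25 mm), then the turn, a rotation vector about the tool's x, y, z in units of 5 degrees (1.0 is 5 degrees), then the opening, from -1 (shut) to 1 (fully open). A call has exactly 8 rows; each row is the pose to reach, as a shift and turn from the pose measured when the call began, along the tool's axes at that moment; what a row does not reach only later rows make up. A row lasts 1/12 s, in which the tool goes at most 41.7 mm and 7.16 degrees, less where a joint would pass 70% of its speed; a pose out of reach is approached as far as the arm can. A call with a gripper value outside its range is refused whole. The fingers move at their own pace and stop on an object; "newtons" is the grip in N (left out, the last holds). Time passes only in rows, so rows that repeat a pose let the fingers close, or fill a call up. It gives the time, the measured TCP pose, the force and the opening at its end, in the units of the state.
- r.get_obs(): the state, without advancing time (a new reading comes with each control period).
- vision.camera(name): name is "side" or "top"; returns a dict with "image" (420x560x3 uint8, red, green, blue), "depth" (420x560 float32, mm along the optical axis (not along the pixel's ray), 0 where there is no reading), "fx", "fy", "cx", "cy" (pixels), "origin" and "orientation" of the camera in the world. Camera axes: x right, y down, z forward; pixel columns grow to the right and rows downward; lengths in mm; the calibration is good to about 2 mm. A picture is of the moment at which its call begins.
- job.sign_off(): hands the job in, once; it reports no verdict.
Trained networks look in the newest picture that a camera, given by its name, has taken for a name from the list of things; names that differ only in an ending like _2 or _b are one class to them, and where a whole thing is asked for, a point or a joint stands for the part that bears it (a point fixed in the world has none). Each returns a list of dicts, best first, with "score" (0 to 1); they miss things now and then, are a little off and sometimes report something else, mostly with a low value. They report only what shows in the picture. A call takes as long as a camera call.
- nets.recognise(camera, name): "centre" ([x, y, z] in mm, in world coordinates, good to about 4 mm: the middle of the surface that is visible of it).
- nets.tip_of(camera, name): "centre" ([x, y, z] in mm, in world coordinates, good to about 4 mm: a listed point, or the origin of a listed thing).
The state is a dict: "time": time; "joint_positions": joint angles; "joint_velocities": joint speeds; "joint_torque": joint torques, N m; "eef_pos": TCP position; "tcp_rot": TCP orientation; "wrist_force": force on the tool from outside, world axes, zero at the start; "wrist_torque": the same for the moment, N m; "width": opening from 0.0 (shut) to 1.0 (fully open).
Only numpy, scipy, OpenCV 4.12 (cv2) and the standard library are available. Lean on these libraries where they do the work, as an engineer would, in place of code of your own. Each camera call takes 0.05 s, during which the arm holds its last target.

## Working session

There is one attempt and no reset: what is moved stays moved. The work goes in short steps, Python scripts to look and compute and a tool call to move; the robot and the scene stay as the last step left them, time stands still between calls to the robot, and variables do not carry over. Pictures are saved under pics/ and viewed, and the job is handed in when it is done.

Besides the shell and the picture viewer there is one more tool, called after ">>>" in YAML: its name, and indented under it one key for each argument. arm_command: Moves the arm, as the interface text tells. Its arguments: {"type":"object","properties":{"plan":{"type":"array"},"newtons":{"type":"number"}},"required":["plan"]}

```bash
mkdir -p pics
cat > h.py <<'E'
import numpy as np, cv2
from scipy.spatial.transform import Rotation as R
from bench import r, vision, job, nets
np.set_printoptions(precision=1,suppress=True)
def snap(cam,name):
    c=vision.camera(cam); cv2.imwrite(f'pics/{name}.png',c['image'][:,:,::-1]); return c
def cloud(c):
    d=c['depth']; v,u=np.mgrid[:d.shape[0],:d.shape[1]]
    p=np.stack([(u-c['cx'])*d/c['fx'],(v-c['cy'])*d/c['fy'],d],-1)
    o=c['orientation']
    M=R.from_quat(o).as_matrix() if np.size(o)==4 else np.array(o)
    return p@M.T+np.array(c['origin'])
E
python3 - <<'E'
from h import *
o=r.get_obs(); print(o['time'],o['eef_pos'],np.array(o['tcp_rot']),o['width'],r.hold_point_z)
print(R.from_quat(o['tcp_rot']).as_matrix())
for cam in('top','side'):
    c=snap(cam,cam+'0'); print(cam,c['origin'],c['orientation'],c['fx'])
    np.save(cam+'0.npy',cloud(c))
    for n in('chute','deck_end','plate_mid','mouth','part_center','collet_nut_at','oil_at','stock_at'):
        print(n,[(np.round(x['centre'],0),round(x['score'],2)) for x in nets.tip_of(cam,n)[:2]])
E
```

```text
0.0 [ 172.7 -703.3  230.1] [-0.7 -0.1  0.7 -0.1] 1.001136602287668 18.700000000000003
[[-0.   0.2 -1. ]
 [ 0.  -1.  -0.2]
 [-1.  -0.   0. ]]
top [ 434.    25.7 1020.6] [-0.7  0.7 -0.1  0. ] 443.0525663716573
chute [(array([632., -51.,   3.]), 0.77)]
deck_end [(array([644., -54.,  64.]), 0.64)]
plate_mid [(array([567., 310.,  13.]), 0.46)]
mouth [(array([635., -53.,  89.]), 0.56)]
part_center [(array([551., -62.,  73.]), 0.89)]
collet_nut_at [(array([ 628., -289.,   17.]), 0.73)]
oil_at [(array([568., 312.,  12.]), 0.66)]
stock_at [(array([ 511., -299.,   13.]), 0.64)]
side [ 496.8 -752.4  705.9] [ 0.9 -0.1  0.  -0.4] 504.673489385716
chute [(array([634., -54.,   3.]), 0.78)]
deck_end []
plate_mid [(array([587.,  20., 159.]), 0.88)]
mouth [(array([637., -53.,  88.]), 0.81)]
part_center [(array([547., -56.,  78.]), 0.68)]
collet_nut_at [(array([ 623., -292.,   11.]), 0.97), (array([636., -55.,   5.]), 0.7)]
oil_at [(array([566., 311.,  11.]), 0.86)]
stock_at [(array([ 513., -299.,   16.]), 0.8)]
```

View pics/top0.png

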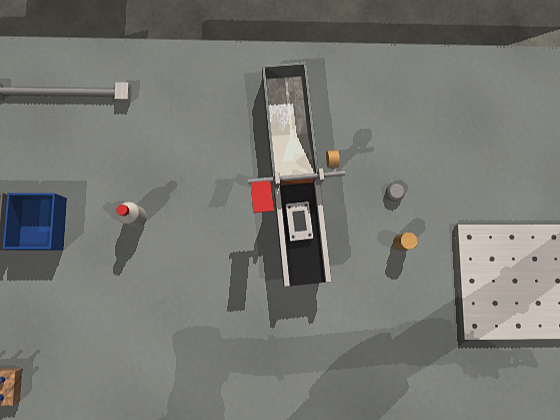

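View pics/side0.png

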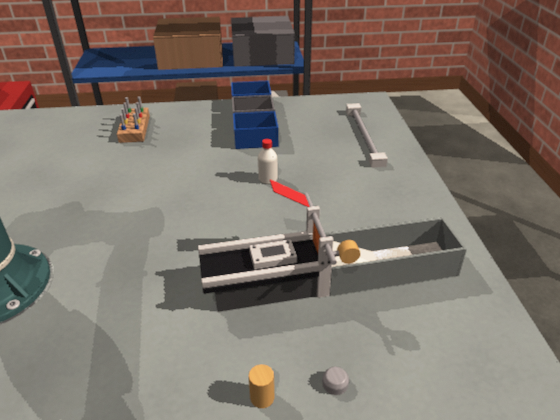

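The top picture shows the chute running up the image: deck from (307,284) to (298,178), part at (300,221), red plate at (262,196). The nut at (395,190), bar at (408,241) and bottle at (128,211) are all well to the sides. Next I'll fit the chute frame from the point cloud.

Run:
```python
from h import *
from scipy.optimize import minimize
for cam in('top','side'):
    P=np.load(cam+'0.npy'); im=cv2.imread(f'pics/{cam}0.png').astype(int)
    b,g,rr=im[...,0],im[...,1],im[...,2]
    near=(P[...,0]>380)&(P[...,0]<950)&(abs(P[...,1]+50)<150)
    red=near&(rr>170)&(g<60)&(b<60)&(P[...,2]>60)
    q=P[red]; m=q.mean(0); w,v=np.linalg.eigh(np.cov((q-m).T)); print(cam,'red',len(q),m,q.min(0),q.max(0)); print(v.T.round(3),w)
    # rails: z ~85
    rl=near&(abs(P[...,2]-85)<4)&(P[...,0]<630)&(g>120)
    q=P[rl]; print('rails',len(q),q.min(0),q.max(0))
    rl=rl&(np.abs(P[...,0]-0)>0)
    for s in (1,-1):
        qq=q[(s*(q[:,1]-(-57))>30)&(s*(q[:,1]+57)<60)]
        if len(qq)>10:
            f=np.polyfit(qq[:,0],qq[:,1],1); print(s,len(qq),'y=',f[0].round(4),f[1], 'y@550',np.polyval(f,550), qq[:,2].mean())
    # dark deck
    dk=near&(abs(P[...,2]-70)<4)&(rr<60)
    print('deck',P[dk].min(0),P[dk].max(0))
    # whole raised stuff: part
    pt=near&(abs(P[...,2]-86)<4)&(abs(P[...,1]+57)<27)&(P[...,0]>480)&(P[...,0]<620)
    q=P[pt]
    if len(q)>10: print('part',len(q),cv2.minAreaRect(q[:,:2].astype(np.float32)),np.median(q,0))
    top=near&(P[...,2]>125)&~red
    q=P[top];print('hi',len(q),q.min(0),q.max(0)); f=np.polyfit(q[:,1],q[:,0],1);print('hinge x=',f, )
    tw=near&(abs(P[...,2]-72)<5)&(P[...,0]>680)
    q=P[tw];print('walls',cv2.minAreaRect(q[:,:2].astype(np.float32)))
```

```text
top red 557 [587.9  24.3 160.6] [434.    1.9 131.2] [ 624.3   45.5 1020.6]
[[-0.1  1.  -0. ]
 [-1.  -0.1 -0.3]
 [-0.3 -0.   1. ]] [ 126.8  256.4 3058.3]
rails 1343 [ 410.9 -120.7   81.1] [623.9  -7.   89. ]
1 359 y= 0.0763 -57.836266596826555 y@550 -15.877076677535825 85.0826043299713
-1 393 y= 0.0909 -153.9112110885259 y@550 -103.91029653472808 84.88201985931791
deck [ 412.5 -109.7   66. ] [908.8  23.5  74. ]
part 845 ((547.2782592773438, -56.08509826660156), (79.58149719238281, 49.94981384277344), 6.632025241851807) [547.3 -56.   86.1]
hi 1810 [ 434.  -146.3  125.1] [ 688.7   51.6 1020.6]
hinge x= [ -1.4 503.9]
walls ((794.029296875, -36.60332107543945), (235.13272094726562, 101.3570327758789), 5.4239630699157715)
side red 41 [584.6   6.6 161.2] [554.5  -0.4 137.9] [620.   36.2 182. ]
[[ 0.6  0.   0.8]
 [ 0.  -1.   0. ]
 [-0.8  0.   0.6]] [  0.7  82.3 681. ]
rails 1794 [ 411. -125.   81.] [628.   -5.5  89. ]
1 381 y= 0.0718 -58.225522399586616 y@550 -18.71932665593991 85.72271100012986
-1 494 y= 0.0732 -148.07108178204237 y@550 -107.8274348798256 85.75343371625551
deck [ 413.5 -126.2   66. ] [907.4  15.3  74. ]
part 824 ((536.0820922851562, -57.12993621826172), (53.764862060546875, 109.47818756103516), 89.9106216430664) [549.1 -60.2  87.4]
hi 1312 [ 553.3 -149.7  125. ] [691.   51.1 182.3]
hinge x= [ -0.4 607.3]
walls ((793.7870483398438, -38.79347610473633), (237.35391235351562, 105.43013763427734), 5.542173862457275)
```

Run:
```python
from h import *
for cam in('top','side'):
    P=np.load(cam+'0.npy'); im=cv2.imread(f'pics/{cam}0.png').astype(int)
    X,Y,Z=P[...,0],P[...,1],P[...,2]; g=im[...,1]
    yaw=0.09; o=np.array([636.,-52.])
    for it in range(8):
        ex=np.array([np.cos(yaw),np.sin(yaw)]); ey=np.array([-ex[1],ex[0]])
        D=P[...,:2]-o; cx=D@ex; cy=D@ey
        S=[]
        for s in(1,-1):
            m=(abs(Z-85)<3)&(abs(cy-s*44)<9)&(cx>-215)&(cx<-20)
            m2=(abs(Z-72)<3)&(abs(cy-s*47)<7)&(cx>60)&(cx<262)
            S.append((np.polyfit(cx[m],cy[m],1),m.sum(),np.polyfit(cx[m2],cy[m2],1),m2.sum()))
        sl=np.mean([a[0][0] for a in S]); off=np.mean([a[0][1] for a in S])
        yaw+=sl*0.7; o=o+ey*off*0.7
    m=(abs(cy)<45)&(abs(cx)<30)
    print(cam,yaw,o,S)
    # rod: points z>130 at chute y in -62..-52 and 52..58 ; weight
    m=(Z>129)&(Z<139)&(((cy<-51)&(cy>-61))|((cy<-86)&(cy>-110)))&(abs(cx)<30); print('rod cx',np.median(cx[m]),m.sum(),cx[m].min(),cx[m].max(),np.median(Z[m]))
    m=(Z>139)&(Z<145)&(abs(cx)<30)&(abs(abs(cy)-46)<8); print('cheek cx',cx[m].min(),cx[m].max(),m.sum(),cy[m].min(),cy[m].max())
    m=(abs(Z-85)<3)&(abs(abs(cy)-44)<5); print('rail start',np.percentile(cx[m],[0,1]))
    m=(abs(Z-72)<3)&(abs(cy)<45)&(cx>200)&(cx<300); print('end wall',np.median(cx[m]),cx[m].max())
    rr,b=im[...,2],im[...,0]; red=(rr>150)&(g<70)&(b<70)&(Z>110)&(cy>50)&(cy<110)&(abs(cx)<120)
    print('red',np.percentile(cx[red],[1,50,99]),np.percentile(cy[red],[1,50,99]),np.percentile(Z[red],[1,50,99]),np.polyfit(cx[red],Z[red],1))
    pt=(abs(Z-86)<3)&(abs(cy)<32)&(cx>-160)&(cx<-20); 
    print('part',cv2.minAreaRect(np.stack([cx[pt],cy[pt]],1).astype(np.float32)))
```

```text
top 0.0956323223892379 [635.9 -51.2] [(array([ 0. , 43.9]), np.int64(486), array([-0. , 47.1]), np.int64(216)), (array([ -0. , -43.9]), np.int64(487), array([ -0. , -47.7]), np.int64(226))]
rod cx -3.5741225539220087 44 -8.063473562149666 1.9055206182975033 133.99588336390605
cheek cx -15.003353821653297 8.019572139073734 102 -50.68881732857728 49.80998095182371
rail start [-222.7 -220.8]
end wall 270.558580037212 275.31655482313505
red [-72.7 -41.1  -5.8] [60.3 79.6 98.7] [133.  158.7 180.8] [ -0.7 130.1]
part ((-88.66873168945312, 3.583089828491211), (79.66371154785156, 49.94980239868164), 1.152799367904663)
side 0.0949460910258518 [636.3 -55.7] [(array([-0. , 43.7]), np.int64(531), array([ 0. , 48.1]), np.int64(302)), (array([  0. , -43.8]), np.int64(643), array([  0. , -46.8]), np.int64(365))]
rod cx -2.96127909845638 62 -7.126427655650387 2.5823755273359024 134.81532694162348
cheek cx -14.589110743345573 9.69223830694704 130 -49.47811887433847 52.82666141625066
rail start [-221.8 -219.9]
end wall 270.61804081699364 276.24722688115673
red [-73.6 -42.2  -9. ] [60.9 76.1 95.2] [137.8 159.9 180.9] [ -0.7 131.7]
part ((-87.32002258300781, 5.097829818725586), (80.43943786621094, 53.313819885253906), 1.1712090969085693)
```

```bash
cat >> h.py <<'E'
O=np.array([633.5,-53.7,0]); YAW=0.0953
ex=np.array([np.cos(YAW),np.sin(YAW),0]); ey=np.array([-ex[1],ex[0],0]); ez=np.array([0,0,1.])
GOAL=R.from_matrix(np.stack([-ez,-ey,-ex],1))
def st():
    o=r.get_obs(); p=np.array(o['eef_pos']); d=p-O
    print('t',round(o['time'],2),'chute',np.array([d@ex,d@ey,d[2]]),'F',np.array(o['wrist_force']),'w',round(o['width'],2)); return o
def to(*T):
    o=st(); q=R.from_quat(o['tcp_rot']); p=np.array(o['eef_pos'])
    for t in T:
        w=O+ex*t[0]+ey*t[1]+ez*t[2]
        print(t,(q.inv().apply(w-p)/25).round(3),np.degrees((q.inv()*GOAL).as_rotvec()).round(2)/5)
E
python3 -c "
from h import *
to((-45,80,230),(-45,80,180))"
```

```text
t 0.9 chute [-520.4 -603.6  231.3] F [-0.4 -1.  -0.2] w 1.0
(-45, 80, 230) [  0.1 -24.3 -22.8] [1.7 0.  0. ]
(-45, 80, 180) [  2.1 -24.3 -22.8] [1.7 0.  0. ]
```

>>> arm_command:
  plan: [0,-24.3,-22.8,1.7,0,0,-1,0,-24.3,-22.8,1.7,0,0,-1,0,-24.3,-22.8,1.7,0,0,-1,0,-24.3,-22.8,1.7,0,0,-1,0,-24.3,-22.8,1.7,0,0,-1,0,-24.3,-22.8,1.7,0,0,-1,0,-24.3,-22.8,1.7,0,0,-1,0,-24.3,-22.8,1.7,0,0,-1]

```text
time: 1.57
eef_pos: [337.2, -411.9, 231.6]
tcp_rot: [0.707, 0.032, -0.706, 0.033]
wrist_force: [1.7, 0.1, -0.6]
width: 0.001
```

```bash
python3 -c "
from h import *
to((-45,80,225))"
```

```text
t 1.57 chute [-329.1 -328.4  231.6] F [ 1.7  0.1 -0.6] w 0.0
(-45, 80, 225) [  0.3 -16.4 -11.3] [-0. -0. -0.]
```

>>> arm_command:
  plan: [0.2,-16.4,-11.3,0,0,0,-1,0.2,-16.4,-11.3,0,0,0,-1,0.2,-16.4,-11.3,0,0,0,-1,0.2,-16.4,-11.3,0,0,0,-1,0.2,-16.4,-11.3,0,0,0,-1,0.2,-16.4,-11.3,0,0,0,-1,0.2,-16.4,-11.3,0,0,0,-1,0.2,-16.4,-11.3,0,0,0,-1]

```text
time: 2.23
eef_pos: [500.2, -121.0, 228.5]
tcp_rot: [0.707, 0.032, -0.706, 0.033]
wrist_force: [1.4, -1.3, -1.1]
width: 0.002
```

```bash
python3 -c "
from h import *
to((-45,80,200))"
```

```text
t 2.23 chute [-139.1  -54.3  228.5] F [ 1.4 -1.3 -1.1] w 0.0
(-45, 80, 200) [ 1.1 -5.4 -3.7] [-0. -0. -0.]
```

>>> arm_command:
  plan: [0.1,-5.4,-3.7,0,0,0,-1,0.1,-5.4,-3.7,0,0,0,-1,0.1,-5.4,-3.7,0,0,0,-1,0.1,-5.4,-3.7,0,0,0,-1,0.3,-5.4,-3.7,0,0,0,-1,0.6,-5.4,-3.7,0,0,0,-1,1.1,-5.4,-3.7,0,0,0,-1,1.1,-5.4,-3.7,0,0,0,-1]

```text
time: 2.9
eef_pos: [577.6, 20.1, 198.7]
tcp_rot: [-0.705, -0.031, 0.708, -0.033]
wrist_force: [-0.4, -0.4, -0.2]
width: -0.001
```

```bash
python3 -c "
from h import *
to((-45,80,170),(-45,80,100)); snap('side','s1'); snap('top','t1')"
```

```text
t 2.9 chute [-48.7  78.8 198.7] F [-0.4 -0.4 -0.2] w -0.0
(-45, 80, 170) [ 1.1 -0.1 -0.2] [-0.1  0.  -0. ]
(-45, 80, 100) [ 3.9 -0.1 -0.2] [-0.1  0.  -0. ]
```

View pics/s1.png

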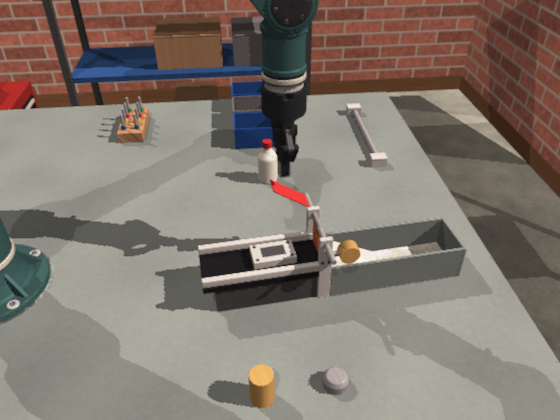

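View pics/t1.png

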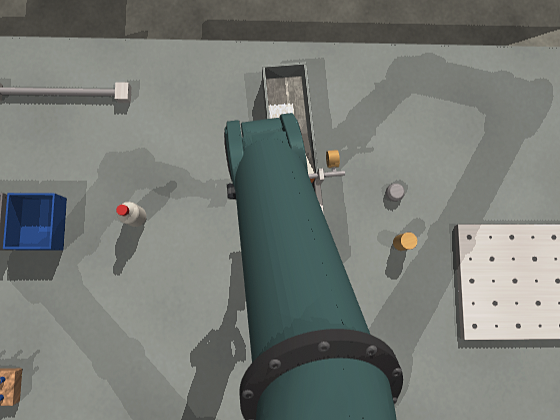

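The tip (side image 287,172) hangs over the red plate (290,193). Pressing down.

>>> arm_command:
  plan: [0.6,-0.05,-0.15,0,0,0,-1,1.0,-0.05,-0.15,0,0,0,-1,1.25,-0.05,-0.15,0,0,0,-1,1.5,-0.05,-0.15,0,0,0,-1,1.75,-0.05,-0.15,0,0,0,-1,2.0,-0.05,-0.15,0,0,0,-1,2.25,-0.05,-0.15,0,0,0,-1,2.5,-0.05,-0.15,0,0,0,-1]

```text
time: 3.67
eef_pos: [581.9, 21.1, 139.5]
tcp_rot: [-0.706, -0.031, 0.707, -0.032]
wrist_force: [-6.6, -0.9, 13.7]
width: 0.001
```

```bash
python3 -c "
from h import *
to((-45,80,100))"
```

```text
t 3.67 chute [-44.2  79.4 139.5] F [-6.6 -0.9 13.7] w 0.0
(-45, 80, 100) [ 1.6 -0.   0. ] [-0.1  0.  -0. ]
```

>>> arm_command:
  plan: [0.25,0,0,0,0,0,-1,0.5,0,0,0,0,0,-1,0.75,0,0,0,0,0,-1,0.95,0,0,0,0,0,-1,1.15,0,0,0,0,0,-1,1.3,0,0,0,0,0,-1,1.4,0,0,0,0,0,-1,1.45,0,0,0,0,0,-1]

```text
time: 4.33
eef_pos: [583.5, 21.0, 104.5]
tcp_rot: [0.707, 0.031, -0.706, 0.032]
wrist_force: [0.6, 0.5, 3.3]
width: 0.002
```

```bash
python3 -c "
from h import *
to((-45,80,100)); c=snap('side','s2'); P=cloud(c); im=c['image'].astype(int)
D=P-O; cx=D@ex; cy=D@ey; Z=P[...,2]
m=(im[...,0]>150)&(im[...,1]<70)&(im[...,2]<70)&(cy>50)&(cy<110)&(abs(cx)<120)&(Z>60)
print(m.sum(),np.polyfit(cx[m],Z[m],1))"
```

```text
t 4.33 chute [-42.7  79.2 104.5] F [0.6 0.5 3.3] w 0.0
(-45, 80, 100) [ 0.2 -0.   0.1] [-0.1 -0.  -0. ]
139 [  0.8 132.5]
```

View pics/s2.png

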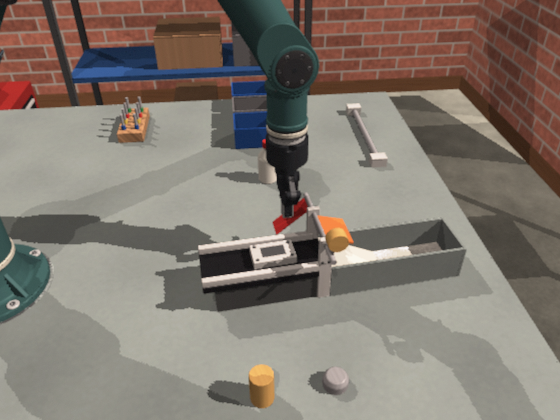

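Flap is at about 1.27 rad and the part is untouched. I'll press briefly to the stop, then go straight behind the part.

>>> arm_command:
  plan: [0.15,0,0,0,0,0,-1,0.2,0,0,0,0,0,-1,-0.3,0,0.5,-0.1,0,0,-1,-0.3,1.0,1.9,-0.1,0,0,-1,-0.3,2.0,3.2,-0.1,0,0,-1,-0.3,3.0,4.4,-0.1,0,0,-1,-0.3,3.0,4.4,-0.1,0,0,-1,0.1,3.0,4.4,-0.1,0,0,-1]

```text
time: 5.05
eef_pos: [477.8, -66.1, 102.1]
tcp_rot: [-0.706, -0.032, 0.706, -0.034]
wrist_force: [1.1, 0.1, 0.4]
width: -0.001
```

```bash
python3 -c "
from h import *
to((-152,4,79),(-32,4,79))"
```

```text
t 5.05 chute [-156.2    2.5  102.1] F [1.1 0.1 0.4] w -0.0
(-152, 4, 79) [ 0.9 -0.1 -0.2] [-0.  0. -0.]
(-32, 4, 79) [ 0.9 -0.1 -5. ] [-0.  0. -0.]
```

>>> arm_command:
  plan: [0.5,-0.05,0,0,0,0,-1,0.92,-0.05,0,0,0,0,-1,0.92,-0.05,-0.3,0,0,0,-1,0.92,-0.05,-0.7,0,0,0,-1,0.92,-0.05,-1.1,0,0,0,-1,0.92,-0.05,-1.6,0,0,0,-1,0.92,-0.05,-2.1,0,0,0,-1,0.92,-0.05,-2.6,0,0,0,-1]

```text
time: 5.72
eef_pos: [545.0, -58.3, 79.7]
tcp_rot: [0.707, 0.032, -0.706, 0.034]
wrist_force: [-0.7, 0.3, -0.4]
width: -0.001
```

```bash
python3 -c "
from h import *
to((-32,4,79));snap('side','s3')"
```

```text
t 5.72 chute [-88.6   3.9  79.7] F [-0.7  0.3 -0.4] w -0.0
(-32, 4, 79) [ 0.  -0.  -2.3] [-0. -0. -0.]
```

View pics/s3.png

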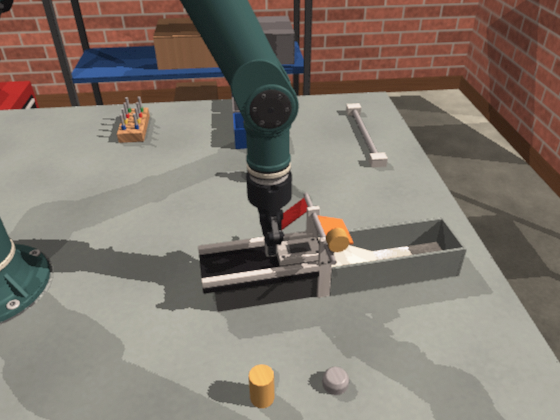

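The flap is wide open, with the part moving toward the mouth and the tip behind it at (275,250). Pushing it past the edge.

>>> arm_command:
  plan: [0,0,-0.5,0,0,0,-1,0,0,-1.0,0,0,0,-1,0,0,-1.45,0,0,0,-1,0,0,-1.85,0,0,0,-1,0,0,-2.2,0,0,0,-1,0,0,-2.45,0,0,0,-1,0,0,-2.5,0,0,0,-1,0,0,-2.3,0,0,0,-1]

```text
time: 6.43
eef_pos: [607.1, -52.1, 80.3]
tcp_rot: [0.71, 0.032, -0.703, 0.034]
wrist_force: [0.4, 0.1, 0.2]
width: -0.001
```

```bash
python3 -c "
from h import *
to((-150,4,79),(-200,4,200));snap('side','s4')"
```

```text
t 6.43 chute [-26.1   4.1  80.3] F [0.4 0.1 0.2] w -0.0
(-150, 4, 79) [0. 0. 5.] [-0.  -0.1 -0. ]
(-200, 4, 200) [-4.8  0.   6.9] [-0.  -0.1 -0. ]
```

View pics/s4.png

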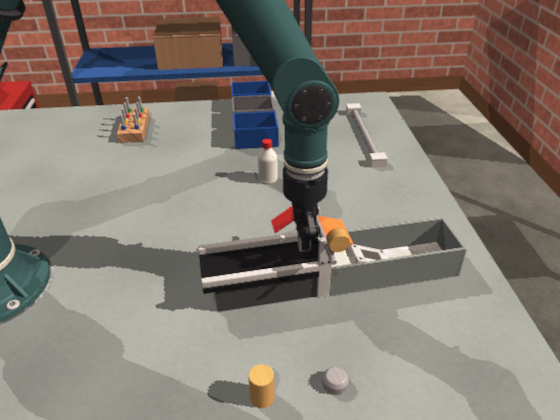

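The part is already on the slope at (370,253). I'll draw back along the lane, then up.

>>> arm_command:
  plan: [0,0,1.2,0,0,0,-1,0,0,2.8,0,0,0,-1,0,0,4.2,0,0,0,-1,-0.5,0,5.0,0,0,0,-1,-2.0,0,5.0,0,0,0,-1,-3.5,0,5.0,0,0,0,-1,-4.8,0,5.0,0,0,0,-1,-4.8,0,5.0,0,0,0,-1]

```text
time: 7.15
eef_pos: [484.5, -64.3, 205.5]
tcp_rot: [0.714, 0.031, -0.699, 0.034]
wrist_force: [0.6, 0.2, 0.5]
width: -0.0
```

```bash
cat > chk.py <<'E'
from h import *
import sys
st(); c=snap('side','s'+sys.argv[1]); P=cloud(c); im=c['image'].astype(int)
D=P-O; cx=D@ex; cy=D@ey; Z=P[...,2]
m=(im[...,0]>150)&(im[...,1]<70)&(im[...,2]<70)&(cy>50)&(cy<110)&(abs(cx)<120)&(Z>60)
if m.sum()>8: f=np.polyfit(cx[m],Z[m],1); print('q~',0.6+np.arctan(f[0]))
for cam in('side','top'):
    if cam=='top': snap('top','t'+sys.argv[1])
    for x in nets.tip_of(cam,'part_center')[:2]: 
        d=np.array(x['centre'])-O; print(cam,'part',d@ex,d@ey,d[2],x['score'])
E
python3 chk.py 5
```

```text
t 7.15 chute [-149.4    3.7  205.5] F [0.6 0.2 0.5] w -0.0
q~ 1.1701217395153667
side part 202.19600914312605 3.9779249104127006 18.4 0.54
top part 201.8768698110378 -0.41162519030539924 15.8 0.69
```

View pics/s5.png

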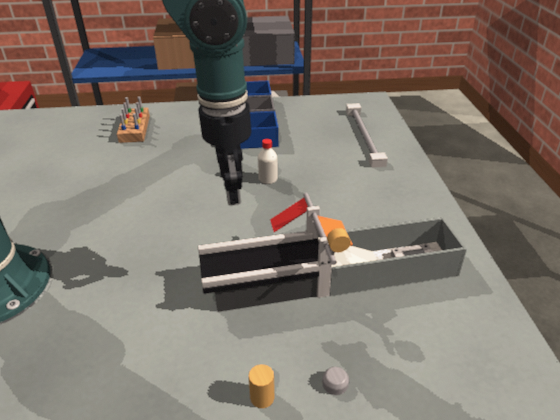

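The part lies in the tray (chute x ≈ 202) and the hand is well back. I'll watch the flap through the camera until it shuts.

```bash
cat > w.py <<'E'
from h import *
last=-9
while True:
    c=vision.camera('side'); o=r.get_obs(); t=o['time']
    if t-last>=1.5:
        P=cloud(c); im=c['image'].astype(int); D=P-O; cx=D@ex; cy=D@ey; Z=P[...,2]
        m=(im[...,0]>130)&(im[...,1]<70)&(im[...,2]<70)&(cy>50)&(cy<110)&(abs(cx)<120)&(Z>60)
        if m.sum()>8: print(round(t,2),m.sum(),'q~',round(0.6+np.arctan(np.polyfit(cx[m],Z[m],1)[0]),3),flush=True)
        last=t
    if t>26: break
E
python3 w.py; python3 chk.py 6
```

```text
7.4 491 q~ 1.161
8.9 512 q~ 1.066
10.4 518 q~ 0.958
11.9 515 q~ 0.837
13.4 502 q~ 0.699
14.9 489 q~ 0.554
16.45 459 q~ 0.383
17.95 400 q~ 0.219
19.45 345 q~ 0.046
20.95 330 q~ 0.002
22.45 329 q~ 0.002
23.95 330 q~ 0.002
Still running in the background as job /tmp/bash_jobs.1000/9aff3f2a9cc4 (pid 911). You'll get a notice when it ends.
```

Edit , replacing
```

```
with
```

```

```bash
tail -5 /tmp/bash_jobs.1000/9aff3f2a9cc4/stdout
```

```text
t 26.05 chute [-153.7    4.5  199.4] F [ 1.2 -0.5 -0. ] w 0.0
q~ 0.0020003654761897582
side part 203.44253234536183 3.3564911598905685 17.6 0.76
top part 203.84949815658788 1.3084728912969923 15.4 0.97
top part 12.80779294422283 -2.630672898312498 66.8 0.51
```

View pics/s6.png

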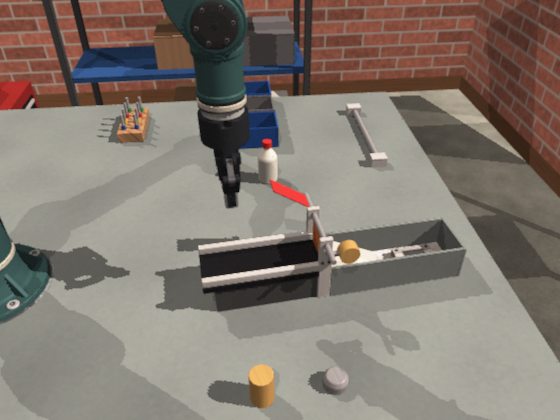

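View pics/t6.png

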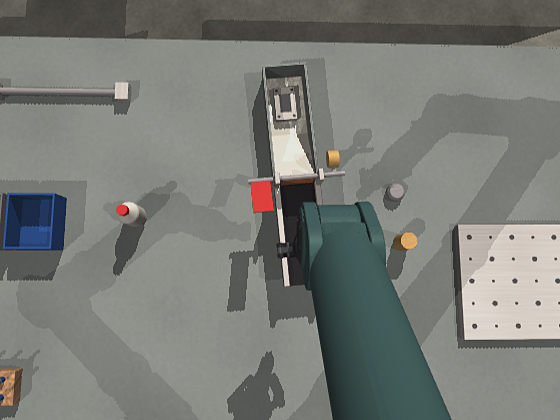

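The flap is shut, the part lies in the tray at (287,103) in the top picture, the bystander objects are where they were, and the hand is clear of everything.

```bash
python3 -c "
from h import *
print(job.sign_off())"
```

```text
the job is handed in; nothing more can be done
None
```

The aluminium plate is in the tray, the flap has closed by its own weight, and the job is handed in at about 26 s of the 58 s allowed.

- **What I did:** With the fingers shut, I pressed the red push plate down until the flap measured about 1.27 rad, plus a short extra press toward the stop. I then pushed the aluminium plate along the lane over the deck edge and drew the hand back.
- **Hand clear of the mouth:** By 7.15 s the hand was about 190 mm from the mouth, with the flap still about 1.17 rad open.
- **Last checks:** The flap read about 0.002 rad from 21 s on. The plate was near chute x = 203, y = 1 to 3, z = 15 to 18 mm, and both cameras agreed. The hand was clear of everything, with only about 1 N on the wrist sensor. The nut, bottle and bar looked unmoved by eye in the pictures; I did not re-measure their positions.
- **What disagreed:** The two cameras differed by about 4 mm on the chute's sideways position, so I used the mean. The last top-camera search also gave a weak second hit (score 0.51) for the plate near the deck edge. The pictures show nothing there, so I took it as false.
- **Not measured:** I had no direct reading of contact between the plate and the flap. The flap was still over 1.1 rad open once the plate had passed, above the 0.8 rad needed to clear it.

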